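Set the portion stop to the green notch

TASK

The butter portioning guide on the worktop has a grey stop that slides on a rail, with two click notches, each marked by a small coloured clip on the guide's front edge. Gently push the stop with your fingertips, without pinching it, until it clicks into the notch at the green clip, and leave it seated there (passing through the white clip's notch on the way is fine). Then move your hand clear; the butter and the other things on the worktop stay where they are.

Things in the scene. Friction and masses are not known exactly. Their poses are not given: they have to be found in the camera images.
- guide: Pale wooden portioning guide, fixed, 140 (x) x 360 (y) x 42 mm high; origin at the centre of its underside; y runs along the rail, away from the stop's starting end, x points to the back fence (6 mm thick, 42 mm high, at x 64 to 70 mm). Board top at z 16 mm. Aluminium rail 18 mm wide along y at x -35 mm, its top at z 24 mm. A cut line crosses the board at y 36 mm.
- stop (a joint): How far the grey stop has slid along guide +y in m: 0 at its starting end (its centre line is then at guide y -130 mm), 0.175 at the other. Start: 0 to 0.03. Notches are at 0.07 and 0.12, green clip at one, white at the other in either order. Friction about 1.5 N. At a notch the drag dips to nothing, the stop jumps up to 6 mm ahead and centres itself; leaving a notch takes 5 to 8 N.
- plunger (a joint): The stop's sprung detent ball, in m, hidden under the foot: 0 to 0.0006 while it rides on the rail, about 0.0035 when it has dropped into a notch.
- pointer (a point): Tip of the small red pointer at the front of the stop's foot, on the stop's centre line, level with the clips. It lies over the clip of the notch in which the stop is seated.
- push_point (a point): Middle of the black ribbed patch (50 mm wide, 24 mm high) on the plate's face that looks to guide -y: the place to push on, towards guide +y. It lies at guide x 12 mm, z 56 mm, 6 mm to the -y side of the stop's centre line. The foot sticks out 14 mm under it, its top 20 mm lower.
- stop_right: Half of the stop on the guide -y side, with the pushed face. Origin on the stop's centre line at guide z 0. The whole stop is a grey upright plate 112 mm wide (guide x -56 to 56 mm), 11 mm thick along y, its top at z 79 mm, on a flat foot that reaches 20 mm along y to each side of the centre line, from z 26 to 36 mm.
- stop_left: Half of the stop on the guide +y side (facing the butter), with the other face. Same origin.
- green_clip: Green index clip, fixed on the guide's front edge at the wanted notch, 16 x 12 mm and 6 mm above the board; origin at the middle of its underside on the board, guide x -63 mm; its y is exactly that of the notch.
- white_clip: White index clip of the same size at the other notch, not wanted.
- butter: Foil-wrapped block of butter, 73 x 102 x 37 mm, lying loose on the board at the far end of the guide, its long side along y; origin at the centre of its underside. The stop can run into it if pushed well past both notches.
- lemon: Yellow lemon, 79 x 57 x 58 mm, loose beside the guide's +y end; origin at the middle of its underside.
- mandarin: Orange mandarin, 48 x 49 x 44 mm, loose beside the guide's -y end; origin at the middle of its underside.
- mug: White mug with tea, 84 x 122 x 93 mm with handle, loose; origin under its middle.
- tin: Low turquoise food tin, 75 mm across, 58 mm high, loose; origin under its middle.
- shaker: Glass salt shaker, 44 mm across, 90 mm high, loose; origin under its middle.
- spice_jar: Spice jar with a green cap, 46 mm across, 106 mm high, loose; origin under its middle.
Things that resemble listed ones, but are neither listed nor needed, are in the scene too. There is more than one size of the butter; the one meant has the size given above.

How it is judged (in metres and radians):
On the way:
1. the stop is clicked into the notch at the green clip (horizontal distance between pointer and green_clip below 0.004 m and value of joint plunger above 0.0022 m), for 0.2 s.
At the end, for the whole second after the job is handed in: The stop rests in the notch at the green clip: pointer within 4 mm of the clip, detent ball down more than 2.2 mm, stop at rest; the butter within 10 mm and the other loose things within 20 mm of where they began (all of step 1 and velocity of joint stop between -0.01 and 0.01 m/s and distance of butter from where it was at the start of the episode below 0.01 m and linear speed of butter below 0.01 m/s and distance of each of lemon, mandarin, mug, tin, shaker, spice_jar from where it was at the start of the episode below 0.02 m); the robot touches nothing.
It fails at once if the stop is pinched: both its faces are pressed at once (contact force between the fingers and stop_right above 2 N and contact force between the fingers and stop_left above 2 N).
It fails at once if the stop is pushed harder than 25 N (contact force between any of the arm, the fingers and stop_right above 25 N or contact force between any of the arm, the fingers and stop_left above 25 N).
It fails at once if the butter is moved more than 10 mm (distance of butter from where it was at the start of the episode above 0.01 m).
It fails at once if another loose thing is moved or lifted more than 20 mm (distance of any of lemon, mandarin, mug, tin, shaker, spice_jar from where it was at the start of the episode above 0.02 m).
It also fails if it takes over 43 s, if anything falls off the work surface, if the arm or the gripper's body presses on something with over 40 N, if the wrist force passes 120 N, or if a joint passes its speed limit or range.

ROBOT

A 7-joint arm with a two-finger parallel gripper is mounted at the origin on a cart in front of the work surface, level with it; the furniture and walls round the work are solid. World frame = base frame: x ahead of the robot, y to its left, z up, the work surface at z = 0. Lengths are in mm, angles in degrees, forces in N, time in s.
With the tool pointing down it reaches from about 400 to 900 mm from the base axis. Payload 5.5 kg.
Tool frame: the origin (TCP) lies between the finger pads; the fingertips stand 25 mm ahead of it and the grasp point (between the pads) lies 6 mm ahead of it (bot.finger_overhang is the distance from the TCP to the fingertips, in mm); z points along the fingers, y is the line along which they close (so a half turn about z gives the same grasp; the last joint's range is limited). The gripper opens to 92 mm and grips with 3 to 60 N. Pads are 19 mm wide; open, the fingers measure 130 mm over their backs; the gripper's body (75 mm by 190 mm) begins 47 mm behind the grasp point.
Start: joints at [-58.946, 28.699, -24.465, 88.831, 12.651, 65.22, -12.049], TCP at [178.844, 624.911, 251.729] pointing down, gripper open.
Joint ranges: [-164.97, 164.97], [-17.58, 116.51], [-87.97, 89.64], [11.32, 138.91], [-80.73, 260.73], [10.89, 115.49], [-147.41, 147.41]. Speed limits (degrees/s): [147.25, 147.25, 180, 180, 180, 180, 180].

INTERFACE

Orientations are given as a 3x3 rotation matrix whose columns are the frame's x, y, z axes.
In Python, from rig import get_obs, optics, close_job, bot gives the robot as it stands.
- The arm moves only by the tool drive_tool, never from a script. Its argument "moves" is text: rows parted by semicolons, each of 6 numbers parted by spaces: the shift along the world's x, y, z in m, then the turn, a rotation vector about the world's x, y, z in rad. A call has 1 to 8 rows; each row shifts and turns the commanded pose from where the row before left it; what a row does not reach is not made up. A row lasts 1/12 s, in which the tool goes at most 41.7 mm and 7.16 degrees, less where a joint would pass 70% of its speed; a pose out of reach is approached as far as the arm can. A call is refused whole if a number of a shift passes 0.0417 or a number of a turn 0.125, either way. A call with a gripper value outside its range is refused whole. "hand" is the closure, from 0 (fully open) to 1 (shut), set as the call begins (left out, the last holds). The fingers move at their own pace and stop on an object; "newtons" is the grip in N (left out, the last holds). Time passes only in rows, so rows that do not move let the fingers close. It gives the time, the measured TCP pose, the force, the opening and the grip force at its end, in the units of the state.
- get_obs(): the state, without advancing time (a new reading comes with each control period).
- optics.snapshot(name): name is "side" or "top"; returns a dict with "image" (480x640x3 uint8, red, green, blue), "depth" (480x640 float32, mm along the optical axis (not along the pixel's ray), 0 where there is no reading), "camera_matrix" (3x3 intrinsics, pixels), "k1" (the pictures are not rectified: a ray, as slopes to the right and down, at radius r is drawn at 1 + k1 r^2 times it, then the intrinsics apply), "rvec" (rotation vector, rad) and "tvec" (3), from world to camera coordinates, as OpenCV has them. Camera axes: x right, y down, z forward; pixel columns grow to the right and rows downward; lengths in mm; the calibration is good to about 2 mm. A picture is of the moment at which its call begins.
- close_job(): hands the job in; it is judged then, once.
The state is a dict: "clock": time; "q": joint angles; "dq": joint speeds; "tau": joint torques, N m; "tcp_pos": TCP position; "tool_rot": TCP orientation; "force": force on the tool from outside, world axes, zero at the start; "wrist_torque": the same for the moment, N m; "gripper_width": finger opening in mm; "grasp_force": force on a finger pad.
Only numpy, scipy, OpenCV 4.12 (cv2) and the standard library are available. Lean on these libraries where they do the work, as an engineer would, in place of code of your own. Each camera call takes 0.05 s, during which the arm holds its last target. There are 200 camera calls.

## Working session

There is one attempt and no reset: what is moved stays moved. The work goes in short steps, Python scripts to look and compute and a tool call to move; the robot and the scene stay as the last step left them, time stands still between calls to the robot, and variables do not carry over. Pictures are saved under pics/ and viewed, at most 10 in all, crops included, and the job is handed in when it is done.

Besides the shell and the picture viewer there is one more tool, called after ">>>" in YAML: its name, and indented under it one key for each argument. drive_tool: Moves the arm, as the interface text tells. Its arguments: {"type":"object","properties":{"moves":{"type":"string"},"hand":{"type":"number"},"newtons":{"type":"number"}},"required":["moves"]}

```bash
mkdir -p pics; ls
cat > h.py <<'E'
import numpy as np, cv2, pickle
from rig import get_obs, optics, close_job, bot
def snap(n):
    s=optics.snapshot(n); R=cv2.Rodrigues(np.array(s['rvec'],float))[0]; s['R']=R; s['t']=np.array(s['tvec'],float).ravel(); return s
def ray(s,u,v):
    K=s['camera_matrix']; x=(u-K[0][2])/K[0][0]; y=(v-K[1][2])/K[1][1]; k=s['k1']
    r=np.hypot(x,y); a=r
    for _ in range(30): a=r/(1+k*a*a)
    f=a/r if r>0 else 1
    return np.array([x*f,y*f,1])
def at_z(s,u,v,z):
    d=s['R'].T@ray(s,u,v); c=-s['R'].T@s['t']; return c+d*(z-c[2])/d[2]
def at_d(s,u,v):
    d=s['depth'][int(round(v)),int(round(u))]; return s['R'].T@(ray(s,u,v)*d-s['t'])
def proj(s,P):
    p=s['R']@np.array(P,float)+s['t']; x,y=p[:2]/p[2]; g=1+s['k1']*(x*x+y*y); K=s['camera_matrix']
    return np.array([K[0][0]*x*g+K[0][2],K[1][1]*y*g+K[1][2]])
def save(s,f): cv2.imwrite('pics/'+f,s['image'][...,::-1])
E
python3 - <<'E'
from h import *
o=get_obs(); print(o['clock'],o['tcp_pos'],o['tool_rot'],o['gripper_width'])
for n in('top','side'):
    s=snap(n); save(s,n+'0.png'); pickle.dump(s,open(n+'0.pkl','wb')); print(n,-s['R'].T@s['t'])
E
```

```text
pics
0.0 [178.74755675 624.25180719 250.65152505] [[-9.61403156e-01  2.75142865e-01 -6.12668555e-04]
 [ 2.75143539e-01  9.61401296e-01 -1.89259049e-03]
 [ 6.82875739e-05 -1.98811426e-03 -9.99998021e-01]] 91.79666962985229
top [ 417.76098779   25.86432599 1343.09301044]
side [ 396.9753618  1334.77858427  603.54805523]
```

```bash
sleep 1
```

```text
(no output)
```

View pics/top0.png

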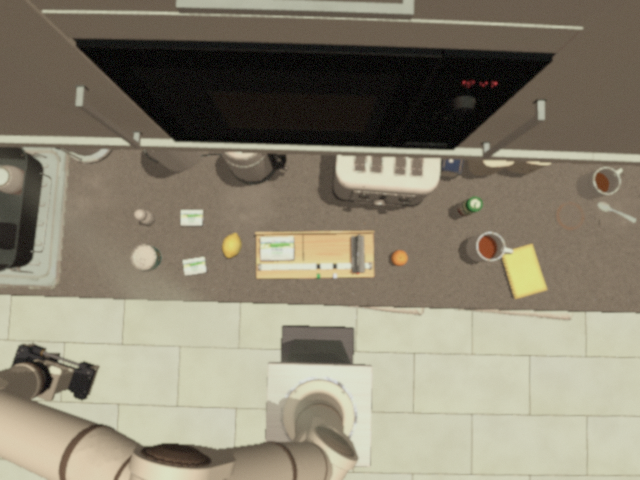

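View pics/side0.png

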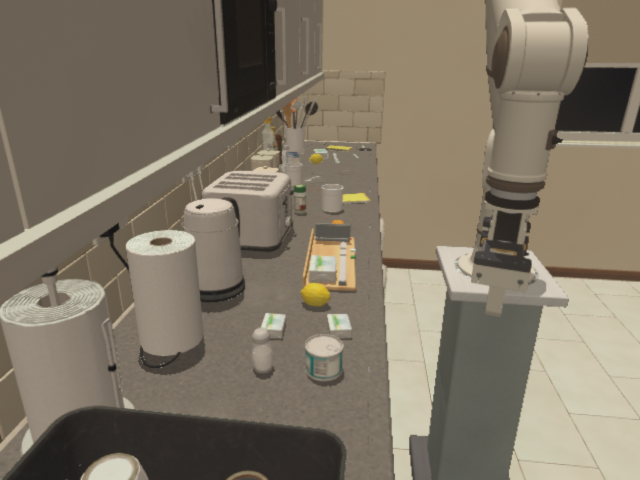

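The top view shows the guide at about (255–375, 232–278), with the stop near (358, 255) and the clips near (318–335, 272). I'll enlarge that area and measure it.

Run:
```python
from h import *
s=pickle.load(open('top0.pkl','rb'))
im=s['image'][225:285,245:410]; cv2.imwrite('pics/c1.png',cv2.resize(im[...,::-1],None,fx=4.8,fy=4.8,interpolation=cv2.INTER_CUBIC))
hsv=cv2.cvtColor(s['image'],cv2.COLOR_RGB2HSV)
# guide extent by depth height
H=np.zeros((480,640,3))
for v in range(222,290):
    for u in range(245,415): H[v,u]=at_d(s,u,v)
wood=(hsv[...,0]>10)&(hsv[...,0]<24)&(hsv[...,1]>70)&(hsv[...,2]>120); 
m=np.zeros((480,640),np.uint8); m[226:284,248:384]=wood[226:284,248:384]
pts=np.argwhere(m)[:,::-1].astype(np.float32); r=cv2.minAreaRect(pts); print('rect px',r)
for p in cv2.boxPoints(r): print(p,at_z(s,*p,16)[:2])
g=(hsv[...,0]>40)&(hsv[...,0]<85)&(hsv[...,1]>80); g[:262]=0;g[284:]=0;g[:,:300]=0;g[:,350:]=0
c=np.argwhere(g); print('green',len(c),c.mean(0)[::-1], at_z(s,*c.mean(0)[::-1],22))
w=(hsv[...,1]<40)&(hsv[...,2]>170); w[:270]=0;w[280:]=0;w[:,:326]=0;w[:,345:]=0
c=np.argwhere(w); print('white',len(c),c.mean(0)[::-1] if len(c) else 0, at_z(s,*c.mean(0)[::-1],22) if len(c) else 0)
t=(H[...,2]>65)&(H[...,2]<95); t[:,:340]=0; t[:,380:]=0
c=np.argwhere(t)[:,::-1]; print('stop top',cv2.minAreaRect(c.astype(np.float32)),H[t].mean(0),H[t].min(0),H[t].max(0))
```

```text
rect px ((314.5312194824219, 254.33958435058594), (49.302284240722656, 120.48263549804688), 89.23609924316406)
[253.9666  230.49377] [547.93080786 215.35534725]
[374.43854 228.88748] [ 563.28953149 -154.78841424]
[375.09583 278.1854 ] [ 412.24890735 -159.28833526]
[254.6239 279.7917] [397.31229321 207.40828273]
green 12 [317.91666667 276.16666667] [413.68139258  15.20684843  22.        ]
white 18 [334.5        275.22222222] [417.90995384 -35.00521922  22.        ]
stop top ((359.0, 253.0), (38.0, 4.0), 90.0) [ 486.05915998 -103.25680865   75.69066002] [ 429.27480456 -109.74097125   65.62563612] [540.17132513 -95.82916061  82.50735337]
```

View pics/c1.png

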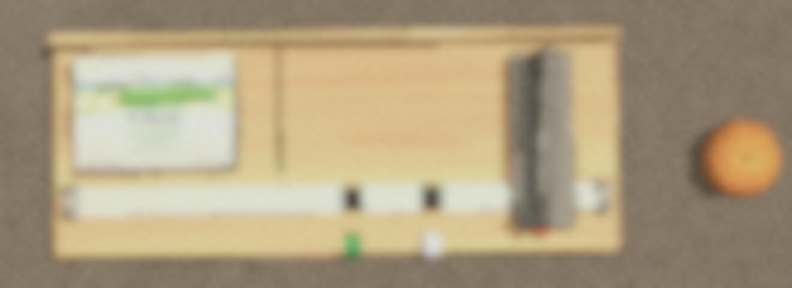

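The crop shows three things:
- **Green clip:** at crop (352, 245), which is world (≈415, 15).
- **White clip:** at crop (432, 245), 50 mm nearer the stop.
- **Red pointer:** at crop (541, 231), about 119 mm short of green.

So green is the 0.12 notch. The guide centre is about (480, 27) with a yaw of about 2.4°. I'll close the hand and move over high up.

>>> drive_tool:
  moves: "0.03 -0.03 0 0 0 0.04;0.03 -0.03 0 0 0 0.04;0.03 -0.03 0 0 0 0.04;0.03 -0.03 0 0 0 0.04;0.03 -0.03 0 0 0 0.04;0.03 -0.03 0 0 0 0.04;0.03 -0.03 0 0 0 0.04;0.03 -0.03 0 0 0 0.04"
  hand: 1
  newtons: 10

```text
clock: 0.77
tcp_pos: [415.5, 387.3, 251.5]
tool_rot: [[-0.999, -0.043, -0.0], [-0.043, 0.999, -0.0], [0.0, -0.0, -1.0]]
force: [0.7, 0.7, -0.4]
gripper_width: 43.3
grasp_force: 0.0
```

>>> drive_tool:
  moves: "0.01 -0.04 0 0 0 0;0.01 -0.04 0 0 0 0;0.01 -0.04 0 0 0 0;0.01 -0.04 0 0 0 0;0.01 -0.04 0 0 0 0;0.01 -0.04 0 0 0 0;0.01 -0.04 0 0 0 0;0.01 -0.04 0 0 0 0"

```text
clock: 1.43
tcp_pos: [494.4, 67.1, 251.7]
tool_rot: [[-0.999, -0.041, -0.0], [-0.041, 0.999, -0.0], [0.0, -0.0, -1.0]]
force: [1.4, 0.7, -0.6]
gripper_width: 0.5
grasp_force: 0.0
```

Run:
```python
from h import *
s=pickle.load(open('top0.pkl','rb'))
hsv=cv2.cvtColor(s['image'],cv2.COLOR_RGB2HSV).astype(float)
# subpixel front/back edges via gradient in value/saturation
S=cv2.GaussianBlur(hsv[...,1],(0,0),1)
def edge(a):
    g=np.abs(np.diff(a)); i=g.argmax(); return i+0.5
F=[];B=[]
for u in range(260,371):
    if 314<u<340 : continue
    F.append(at_z(s,u,272+edge(S[272:284,u]),16)[:2])
F=np.array(F); p=np.polyfit(F[:,1],F[:,0],1); r=F[:,0]-np.polyval(p,F[:,1]); k=abs(r)<3; p=np.polyfit(F[k,1],F[k,0],1)
print('front edge x=%.4f y + %.1f'%tuple(p), 'yaw',np.degrees(-np.arctan(p[0])), k.sum())
# rail edges
V=cv2.GaussianBlur(hsv[...,1],(0,0),.8); C=[]
for u in range(265,350):
    w=np.clip(120-hsv[256:274,u,1],0,None)
    if w.sum()>100: C.append(at_z(s,u,(w*np.arange(256,274)).sum()/w.sum(),24)[:2])
C=np.array(C); p=np.polyfit(C[:,1],C[:,0],1); print('rail',p,np.degrees(-np.arctan(p[0])))
im=s['image'].astype(int); red=(im[...,0]-im[...,1]>60)&(im[...,0]-im[...,2]>40)&(hsv[...,0]<9); red[:268]=0;red[280:]=0;red[:,:350]=0;red[:,366:]=0
c=np.argwhere(red)[:,::-1]; print('red',len(c),c.mean(0),at_z(s,*c.mean(0),22))
o=get_obs(); print(o['clock'],o['tcp_pos'],o['tool_rot'],o['gripper_width'],o['force'])
```

```text
front edge x=-0.0516 y + 407.7 yaw 2.955774331123343 55
rail [-6.35956069e-03  4.48356031e+02] 0.364371074656309
red 0 [nan nan] [nan nan nan]
1.4333 [494.35923912  67.10342939 251.65473605] [[-9.99151607e-01 -4.11829700e-02 -1.73320431e-04]
 [-4.11829585e-02  9.99151620e-01 -6.98143039e-05]
 [ 1.76048549e-04 -6.26172258e-05 -9.99999983e-01]] 0.544653144850324 [ 1.42670471  0.68484007 -0.63142405]<stdin>:21: RuntimeWarning: Mean of empty slice.
  ret = um.true_divide(
```

>>> drive_tool:
  moves: "0.001 -0.0375 0 0 0 0;0.001 -0.0375 0 0 0 0;0.001 -0.0375 0 0 0 0;0 -0.0375 0 0 0 0;0 -0.0375 0 0 0 0;0 -0.037 0 0 0 0;0 0 -0.02 0 0 0;0 0 -0.03 0 0 0"

```text
clock: 2.1
tcp_pos: [499.2, -159.5, 203.6]
tool_rot: [[-0.999, -0.035, 0.006], [-0.035, 0.999, -0.003], [-0.006, -0.003, -1.0]]
force: [0.8, 0.7, -0.8]
gripper_width: 0.2
grasp_force: 0.0
```

>>> drive_tool:
  moves: "0 0 -0.03 0 0 0;0 0 -0.03 0 0 0;0 0 -0.03 0 0 0;0 0 -0.02 0 0 0;0 0 -0.01 0 0 0;0 0 -0.005 0 0 0;0 0 0 0 0 0;0 0 0 0 0 0"

```text
clock: 2.77
tcp_pos: [498.3, -155.4, 77.5]
tool_rot: [[-0.999, -0.041, 0.001], [-0.041, 0.999, -0.0], [-0.001, -0.0, -1.0]]
force: [0.9, 0.3, -0.1]
gripper_width: 0.5
grasp_force: 0.0
```

Run:
```python
from h import *
o=get_obs(); print(o['clock'],o['tcp_pos'],o['force'])
s=snap('side'); im=s['image'][190:300,280:400]
t=snap('top'); it=t['image'][215:295,250:420]
a=cv2.resize(im[...,::-1],(380,348),interpolation=cv2.INTER_CUBIC); b=cv2.resize(it[...,::-1],(400,188),interpolation=cv2.INTER_CUBIC)
c=np.zeros((348,800,3),np.uint8); c[:,:380]=a; c[:188,400:]=b; cv2.imwrite('pics/n1.png',c)
print(proj(s,[500,-109,56]),proj(t,[500,-109,56]))
```

```text
2.7667 [ 498.26931053 -155.43044528   77.49867802] [ 0.85426188  0.30445133 -0.1260878 ]
[328.88411298 229.1402916 ] [360.56997455 248.20935816]
```

View pics/n1.png

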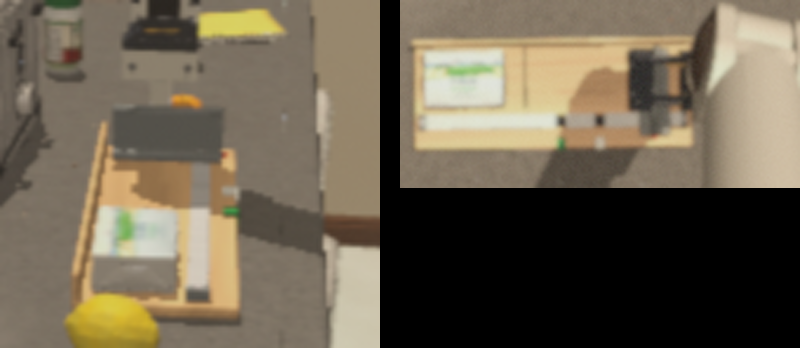

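The hand stands behind the stop plate, centred on it (side crop (165, 60), plate at (112–222, 130)). I'll lower it 5 mm and approach.

>>> drive_tool:
  moves: "0 0.002 -0.003 0 0 0;0 0.005 -0.003 0 0 0;0 0.005 0 0 0 0;0 0.005 0 0 0 0;0 0.003 0 0 0 0;0 0.003 0 0 0 0;0 0.002 0 0 0 0;0 0 0 0 0 0"

```text
clock: 3.53
tcp_pos: [497.6, -129.6, 70.8]
tool_rot: [[-0.999, -0.042, 0.0], [-0.042, 0.999, 0.0], [-0.0, 0.0, -1.0]]
force: [0.3, -0.3, 0.2]
gripper_width: 0.4
grasp_force: 0.0
```

>>> drive_tool:
  moves: "0 0.002 0 0 0 0;0 0.002 0 0 0 0;0 0.002 0 0 0 0;0 0.002 0 0 0 0;0 0 0 0 0 0"

```text
clock: 3.95
tcp_pos: [497.4, -122.2, 70.7]
tool_rot: [[-0.999, -0.041, -0.0], [-0.041, 0.999, -0.0], [0.0, -0.0, -1.0]]
force: [-0.9, -1.0, 1.2]
gripper_width: 0.4
grasp_force: 0.5
```

>>> drive_tool:
  moves: "0 0.002 0 0 0 0;0 0.003 0 0 0 0;0 0.003 0 0 0 0;0 0.003 0 0 0 0;0 0.003 0 0 0 0;0 0.003 0 0 0 0;0 0.003 0 0 0 0"

```text
clock: 4.53
tcp_pos: [497.3, -101.9, 70.6]
tool_rot: [[-0.999, -0.041, -0.0], [-0.041, 0.999, 0.0], [0.0, 0.0, -1.0]]
force: [-1.9, -3.0, 0.4]
gripper_width: 0.5
grasp_force: 1.2
```

```bash
cat > look.py <<'E'
from h import *
import sys
o=get_obs(); print(o['clock'],o['tcp_pos'],o['force'])
s=snap('side'); im=s['image'][205:290,295:385]
t=snap('top'); it=t['image'][225:285,250:390]
a=cv2.resize(im[...,::-1],(380,359),interpolation=cv2.INTER_CUBIC); b=cv2.resize(it[...,::-1],(420,180),interpolation=cv2.INTER_CUBIC)
c=np.zeros((359,800,3),np.uint8); c[:,:380]=a; c[:180,380:]=b; cv2.imwrite('pics/'+sys.argv[1],c)
# plate top: depth from side camera of the +y face
H=np.array([at_d(s,u,v) for v in range(205,285) for u in range(300,380)])
k=(H[:,2]>45)&(H[:,2]<76)&(abs(H[:,0]-486)<45)&(H[:,1]>-125)&(H[:,1]<80)
if k.sum(): print('left face y',np.median(H[k,1]),k.sum())
E
python3 look.py n2.png
python3 - <<'E'
from h import *
s=pickle.load(open('side0.pkl','rb'))
H=np.array([at_d(s,u,v) for v in range(205,285) for u in range(300,380)])
k=(H[:,2]>45)&(H[:,2]<76)&(abs(H[:,0]-486)<45)&(H[:,1]>-125)&(H[:,1]<80)
print('start left face',np.median(H[k,1]),k.sum())
E
```

```text
4.5333 [ 497.34552543 -101.87372488   70.62704303] [-1.93153447 -2.97587208  0.36038912]
left face y -73.11205586153417 260
start left face -98.53567026305194 268
```

The stop is following the fingers: the left face has moved 25 mm and the push is about 3 N. I'll continue to the white notch.

>>> drive_tool:
  moves: "-0.0002 0.004 0 0 0 0;-0.0002 0.004 0 0 0 0;-0.0002 0.004 0 0 0 0;-0.0002 0.004 0 0 0 0;-0.0002 0.004 0 0 0 0;-0.0002 0.004 0 0 0 0;-0.0001 0.003 0 0 0 0;-0.0001 0.003 0 0 0 0"

```text
clock: 5.3
tcp_pos: [496.5, -71.8, 70.9]
tool_rot: [[-0.999, -0.042, 0.001], [-0.042, 0.999, 0.0], [-0.001, 0.0, -1.0]]
force: [1.8, -1.9, -0.5]
gripper_width: 0.5
grasp_force: 1.2
```

>>> drive_tool:
  moves: "-0.0001 0.002 0 0 0 0;-0.0001 0.002 0 0 0 0;-0.0001 0.002 0 0 0 0;-0.0001 0.002 0 0 0 0;-0.0001 0.002 0 0 0 0"

```text
clock: 5.72
tcp_pos: [495.4, -61.9, 70.7]
tool_rot: [[-0.999, -0.041, -0.001], [-0.041, 0.999, 0.0], [0.0, 0.0, -1.0]]
force: [-0.8, -0.7, 0.3]
gripper_width: 0.8
grasp_force: 0.2
```

>>> drive_tool:
  moves: "-0.0001 0.002 0 0 0 0;-0.0001 0.002 0 0 0 0;-0.0001 0.002 0 0 0 0;-0.0001 0.002 0 0 0 0"

```text
clock: 6.05
tcp_pos: [494.7, -55.6, 70.6]
tool_rot: [[-0.999, -0.04, -0.001], [-0.04, 0.999, -0.002], [0.001, -0.001, -1.0]]
force: [0.8, -6.3, -0.5]
gripper_width: 0.4
grasp_force: 3.1
```

The force dropped to about zero near TCP y −62, then rose to 6 N at −56. That is the white notch, so green should be at TCP y ≈ −8. I'll push out and continue.

>>> drive_tool:
  moves: "-0.0001 0.002 0 0 0 0;-0.0001 0.002 0 0 0 0;-0.0001 0.002 0 0 0 0;-0.0001 0.002 0 0 0 0"

```text
clock: 6.38
tcp_pos: [494.4, -46.2, 70.5]
tool_rot: [[-0.999, -0.041, -0.001], [-0.041, 0.999, -0.0], [0.001, 0.0, -1.0]]
force: [-0.0, -1.8, -1.3]
gripper_width: 0.3
grasp_force: 1.1
```

>>> drive_tool:
  moves: "-0.0001 0.002 0 0 0 0;-0.0001 0.003 0 0 0 0;-0.0001 0.003 0 0 0 0;-0.0001 0.003 0 0 0 0;-0.0001 0.003 0 0 0 0;0 0 0 0 0 0"

```text
clock: 6.88
tcp_pos: [494.5, -31.0, 70.8]
tool_rot: [[-0.999, -0.042, 0.0], [-0.042, 0.999, 0.001], [-0.0, 0.001, -1.0]]
force: [0.8, -0.3, -0.3]
gripper_width: 0.4
grasp_force: 0.1
```

```bash
python3 look.py n3.png
```

```text
6.8833 [494.47364888 -31.04540319  70.75813829] [ 0.82797553 -0.32923316 -0.25174259]
left face y -1.747212540667776 296
```

>>> drive_tool:
  moves: "-0.0001 0.002 0 0 0 0;-0.0001 0.002 0 0 0 0;-0.0001 0.002 0 0 0 0;-0.0001 0.002 0 0 0 0;-0.0001 0.002 0 0 0 0;-0.0001 0.002 0 0 0 0;0 0.001 0 0 0 0"

```text
clock: 7.57
tcp_pos: [494.1, -18.9, 70.9]
tool_rot: [[-0.999, -0.042, 0.001], [-0.042, 0.999, 0.0], [-0.001, 0.0, -1.0]]
force: [0.4, -2.0, 0.6]
gripper_width: 0.4
grasp_force: 1.0
```

>>> drive_tool:
  moves: "0 0.001 0 0 0 0;0 0.001 0 0 0 0;0 0.001 0 0 0 0"

```text
clock: 7.82
tcp_pos: [493.8, -16.2, 70.8]
tool_rot: [[-0.999, -0.041, 0.0], [-0.041, 0.999, -0.0], [-0.0, -0.0, -1.0]]
force: [0.7, -1.9, 1.4]
gripper_width: 0.7
grasp_force: 1.1
```

```bash
python3 look.py n4.png
```

```text
7.8167 [493.77713058 -16.22629997  70.80370866] [ 0.67974398 -1.91695432  1.41422   ]
left face y 12.921570185341054 290
```

Not yet clicked (about 7 mm to go). I'll continue in 1 mm steps.

>>> drive_tool:
  moves: "0 0.001 0 0 0 0;0 0.001 0 0 0 0"

```text
clock: 8.08
tcp_pos: [493.4, -14.3, 70.6]
tool_rot: [[-0.999, -0.041, -0.001], [-0.041, 0.999, -0.0], [0.001, 0.0, -1.0]]
force: [0.3, -2.1, 0.5]
gripper_width: 0.8
grasp_force: 0.7
```

>>> drive_tool:
  moves: "0 0.001 0 0 0 0;0 0 0 0 0 0"

```text
clock: 8.25
tcp_pos: [493.3, -12.7, 70.5]
tool_rot: [[-0.999, -0.042, -0.001], [-0.042, 0.999, 0.0], [0.001, 0.001, -1.0]]
force: [0.1, -0.4, -0.3]
gripper_width: 0.5
grasp_force: 0.0
```

```bash
python3 look.py n5.png
```

```text
8.25 [493.29746713 -12.66102963  70.54316319] [ 0.1150987  -0.42253738 -0.33662716]
left face y 16.502764461068946 301
```

>>> drive_tool:
  moves: "0 0.001 0 0 0 0;0 0 0 0 0 0"

```text
clock: 8.52
tcp_pos: [493.5, -11.9, 70.6]
tool_rot: [[-0.999, -0.042, -0.001], [-0.042, 0.999, 0.0], [0.0, 0.0, -1.0]]
force: [-0.9, 0.5, -0.6]
gripper_width: 0.6
grasp_force: 0.0
```

```bash
python3 look.py n6.png
```

```text
8.5167 [493.51212038 -11.89388127  70.60172823] [-0.88229059  0.50301013 -0.55712216]
left face y 17.885507828902632 314
```

```bash
cat > face.py <<'E'
from h import *
v=[]
for i in range(5):
    s=snap('side')
    H=np.array([at_d(s,u,w) for w in range(205,285) for u in range(300,380)])
    k=(H[:,2]>45)&(H[:,2]<76)&(abs(H[:,0]-486)<45)&(H[:,1]>-125)&(H[:,1]<80)
    v.append(np.median(H[k,1]))
print(np.round(v,1),np.mean(v)); o=get_obs(); print(o['tcp_pos'],o['force'])
E
python3 face.py; python3 look.py n7.png
```

```text
[20.9 21.1 20.8 21.4 21.2] 21.058260451055805
[493.72531702 -12.29119811  70.72894207] [ 0.24327656 -0.60974168 -0.09018412]
8.8667 [493.72531702 -12.29119811  70.72894207] [ 0.24327656 -0.60974168 -0.09018412]
left face y 21.452310087740955 310
```

View pics/n7.png

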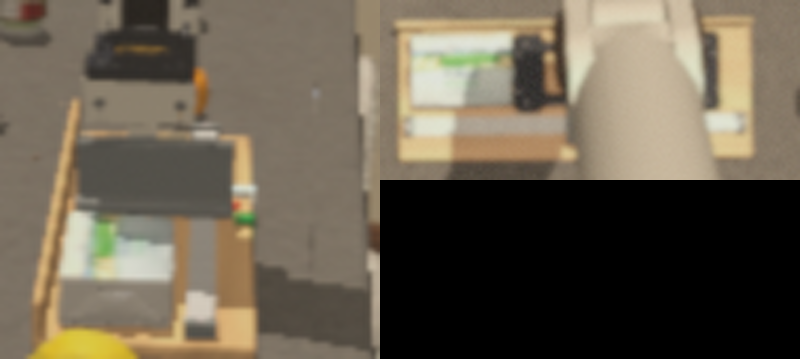

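The stop jumped ahead of the fingers to +119.6 mm. The red pointer now sits by the green clip (side crop (240, 205–218)) and the force is about zero, so it has clicked in. I'll back off, rise and clear the view.

>>> drive_tool:
  moves: "0 -0.005 0 0 0 0;0 -0.01 0 0 0 0;0 -0.01 0 0 0 0;0 0 0.02 0 0 0;0 0 0.035 0 0 0;0 0 0.035 0 0 0;0 0 0.035 0 0 0;0 0 0.035 0 0 0"

```text
clock: 9.63
tcp_pos: [493.2, -38.8, 232.3]
tool_rot: [[-0.999, -0.04, -0.0], [-0.04, 0.999, -0.0], [0.0, -0.0, -1.0]]
force: [0.8, -0.4, -0.1]
gripper_width: 0.3
grasp_force: 0.0
```

>>> drive_tool:
  moves: "0 -0.03 0.02 0 0 0;0 -0.035 0 0 0 0;0 -0.035 0 0 0 0;0 -0.035 0 0 0 0;0 -0.035 0 0 0 0;0 -0.03 0 0 0 0;0 -0.02 0 0 0 0;0 0 0 0 0 0"

```text
clock: 10.3
tcp_pos: [491.5, -264.9, 250.7]
tool_rot: [[-0.999, -0.032, -0.001], [-0.032, 0.999, -0.003], [0.001, -0.003, -1.0]]
force: [-0.5, -0.5, -0.2]
gripper_width: 0.7
grasp_force: 0.0
```

```bash
python3 face.py
python3 - <<'E'
from h import *
t=snap('top'); s=pickle.load(open('top0.pkl','rb'))
f=lambda s:cv2.resize(s['image'][225:285,245:410][...,::-1],(790,287),interpolation=cv2.INTER_CUBIC)
cv2.imwrite('pics/end.png',np.vstack([f(s),f(t)]))
E
```

```text
[21.1 21.2 20.9 21.5 20.8] 21.083762182369156
[ 493.7787638  -256.08071447  250.61158593] [ 1.07874591 -0.57443109  0.02295344]
```

View pics/end.png

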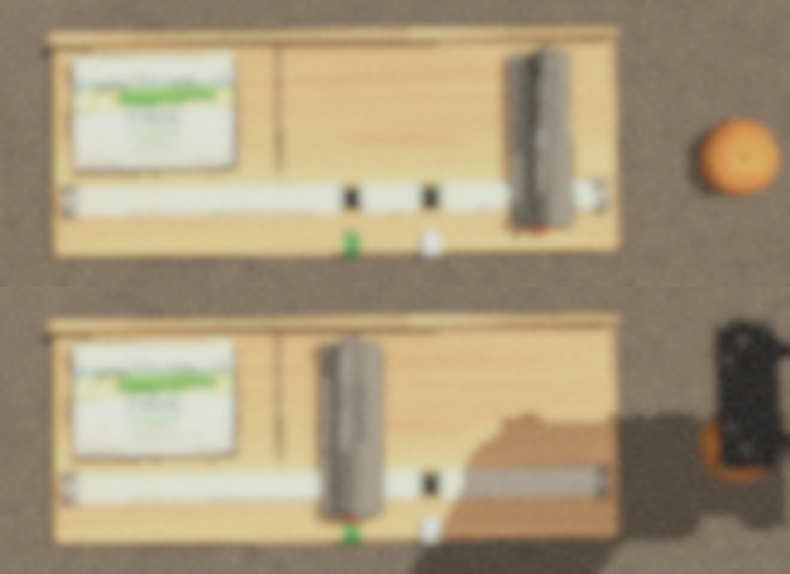

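The red pointer at (351, 518) lines up with the green clip at (351, 533). The butter and mandarin haven't moved, and the hand is clear at z 250. I'm handing in the job.

```bash
python3 -c "
from h import *
print(close_job())"
```

```text
the job is handed in; nothing more can be done
None
```

The stop is clicked into the notch at the green clip, the butter and mandarin look unmoved, the hand touched nothing else, and the job is handed in at about 10.6 s of the 43 s (no verdict was returned).

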